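Roll the frozen juice can home into its rest and snug it up

ROBOT

A 7-joint arm with a two-finger parallel gripper is mounted at the origin on the work surface. World frame = base frame: x ahead of the robot, y to its left, z up, the work surface at z = 0. Lengths are in m, angles in degrees, forces in N, time in s.
With the tool pointing down it reaches from about 0.425 to 0.875 m from the base axis. Payload 4.7 kg.
Tool frame: the origin (TCP) lies between the finger pads; the fingertips stand 8 mm ahead of it and the grasp point (between the pads) lies 11 mm behind it; z points along the fingers, y is the line along which they close (so a half turn about z gives the same grasp; the last joint's range is limited). The gripper opens to 85 mm and grips with 20 to 120 N. Pads are 22 mm wide; open, the fingers measure 114 mm over their backs; the gripper's body (76 mm by 85 mm) begins 54 mm behind the grasp point. The pads swing forward as they close: fully open they stand 13 mm farther back than shut.
Start: joints at [72.771, 18.392, -4.016, 83.108, 1.295, 78.541, -3.26], TCP at [0.201, -0.618, 0.239] pointing down, gripper open.
Joint ranges: [-163.93, 163.93], [-17.29, 119.83], [-79.2, 71.16], [3.27, 140.29], [-89.18, 269.18], [5.43, 117.66], [-154.24, 154.24]. Speed limits (degrees/s): [147.25, 147.25, 180, 180, 180, 180, 180].

INTERFACE

Orientations are given as a 3x3 rotation matrix whose columns are the frame's x, y, z axes.
In Python, from workcell import robot, imaging gives the robot as it stands.
- The arm moves only by the shell command python3 -m pendant 'ROWS' [OPENING] [FORCE]. ROWS is JSON, a list of rows, each a list of 6 numbers: the shift along the tool's x, y, z in cm, then the turn, a rotation vector about the tool's x, y, z in degrees. A call has 1 to 20 rows; each row is the pose to reach, as a shift and turn from the pose commanded when the call began, along the tool's axes at that moment; what a row does not reach only later rows make up. A row lasts 1/8 s, in which the tool goes at most 62.5 mm and 10.7 degrees, less where a joint would pass 70% of its speed; a pose out of reach is approached as far as the arm can. A call with a gripper value outside its range is refused whole. OPENING is the finger opening in cm, from 0 to 8.54, set as the call begins (- or left out, the last holds). The fingers move at their own pace and stop on an object; FORCE is the grip in N (left out, the last holds). Time passes only in rows, so rows that repeat a pose let the fingers close. It gives the time, the measured TCP pose, the force, the opening and the grip force at its end, in the units of the state.
- robot.observe(): the state, without advancing time (a new reading comes with each control period).
- imaging.read_camera(name): name is "scene" or "top" or "wrist"; returns a dict with "pixels" (420x560x3 uint8, red, green, blue), "range_z" (420x560 float32, m along the optical axis (not along the pixel's ray), 0 where there is no reading), "mtx" (3x3 intrinsics, pixels), "rvec" (rotation vector, rad) and "tvec" (3), from world to camera coordinates, as OpenCV has them; the wrist camera has in their place "hand_eye" (4x4, takes a point from camera to tool coordinates, whose origin is the TCP and whose axes are the flange's). Camera axes: x right, y down, z forward; pixel columns grow to the right and rows downward; lengths in m; the calibration is good to about 2 mm. The wrist camera is an equidistant fisheye: a pixel r from the principal point sees the ray r / f radians off the axis. A picture is of the moment at which its call begins: read the wrist's pose just before it.
- robot.close_job(): hands the job in; it is judged then, once.
The state is a dict: "clock": time; "q": joint angles; "joint_velocities": joint speeds; "joint_torque": joint torques, N m; "tcp_pos": TCP position; "orientation": TCP orientation; "wrist_force": force on the tool from outside, world axes, zero at the start; "ft_torque": the same for the moment, N m; "grip_width": opening from 0.0 (shut) to 1.0 (fully open); "gripper_force": force on a finger pad.
Only numpy, scipy, OpenCV 4.12 (cv2) and the standard library are available. Lean on these libraries where they do the work, as an engineer would, in place of code of your own. Each camera call takes 0.05 s, during which the arm holds its last target. There are 200 camera calls.

TASK

Roll the juice can that lies on the freezer shelf along the glass by pushing its side, without gripping or lifting it, over the low lip of the can rest until you feel it come up against the stop; hold it pressed home there for a good half second with a steady push of about 10 N (much more would dent it), then let go. Only then slide the snugger up behind the can until it touches it, and leave the other groceries where they are.

Things in the scene. Friction and masses are not known exactly. Their poses are not given: they have to be found in the camera images.
- shelf: A freezer shelf lying flat on the counter: a level glass pane in a low white frame, 340 mm deep (x), 480 mm wide (y). Origin: centre of its underside, on the counter. x points away from its front edge (the edge nearest the robot), y along that edge (the can rolls towards +y), z up. Glass top 18 mm above the counter; the frame stands 4 mm above the glass, 24 mm at the back edge.
- rail: The rail along the shelf's front edge (shelf x = -158 mm), fixed to the shelf, 450 mm long, its top 22 mm above the glass. Origin: its middle, at glass height; axes as the shelf's. It carries the snugger and the can rest. The rest grips the rail tightly; where it is clipped is NOT measured and must be felt or seen: its stop face lies 108 to 168 mm along +y from this origin.
- rest_zone (a point): Fixed point on the glass, shelf x = -60, y = 105 mm: the home can's centre may be 30 mm either way of it in y. The rest is a white saddle, 110 mm wide in x: coming along +y, a ramp 30 mm long up to a lip 4.5 mm above the glass, a drop of 2.5 mm to the saddle floor, then an upright stop 40 mm high. Ramp foot 77 mm, lip 47 mm, home can's centre 33 mm short of the stop face.
- can: The juice can to be rolled, lying on its side on the glass between snugger and rest: a rigid cylinder 66 mm in diameter, 125 mm long, 0.3 to 0.5 kg, white with metal ends. Origin: its centre. x runs along its axis (about the shelf's x); y and z turn as it rolls. Pushed slowly it stops within a few mm by itself. Frosty, slippery. Over the lip takes 1 to 3 N; 25 N dents it.
- can_center (a point): The centre of the lying juice can, 33 mm above the glass while it rolls, 35 mm when it lies home in the rest between lip and stop (about 1 mm of play).
- snugger (a joint): The snugger, a white upright plate that slides along the rail behind the can: its travel in m, growing along the shelf's +y (towards the can), 0 to 0.30; at 0 its face is at shelf y = -175 mm. It moves with about 2.5 N of friction and stays where it is left.
- snugger_face (a point): On the snugger plate's face that looks towards the can (+y), in line with the can's middle, 33 mm above the glass; axes as the shelf's. The plate is 6 mm thick (10 mm at its top rim), reaches 67 mm from here towards the rail and 43 mm the other way, 3 to 53 mm above the glass; its back is free to be pushed. It touches the can when 33 mm behind the can's centre.
- other_can: Bystander: a second juice can (66 mm in diameter, 125 mm tall) standing on the shelf near its back edge. Origin: centre of its underside.
- veg_box: Bystander: a green carton (85 x 145 x 48 mm) lying on the shelf near its back edge. Origin: centre of its underside.
- ice_cream: Bystander: a brown round tub with a cream lid (92 mm across, 65 mm tall) on the shelf near its back edge. Origin: centre of its underside.
There are look-alikes about, which are no part of the job. Leave any pink look-alike of the can alone.

How it is judged (in metres and radians):
On the way, in this order (a step that is already met when the one before it is completed fails the run):
1. the can, lying in the rest, is pressed home against the stop (the rest bears 8 N or more, the can's weight of 3 to 5 N included) (contact force between can and rail above 8 N and height (world z) of can_center between 0.0505 and 0.0548 m and linear speed of can below 0.01 m/s and y of can_center in the frame of snugger_face above 0.06 m), for 0.25 s.
2. the can lies home in the rest, let go and still, with the snugger still clear behind it (contact force between can and rail above 1.5 N and height (world z) of can_center between 0.0505 and 0.0555 m and linear speed of can below 0.01 m/s and contact force between the fingers and can below 0.05 N and angle between the x axis of can and the x axis of shelf, either way round below 0.08 rad and x of can_center in the frame of shelf between -0.085 and -0.035 m and y of can_center in the frame of snugger_face above 0.06 m), for 0.3 s.
At the end, for the whole second after the job is handed in: The can lies still and square in the rest, its weight on the saddle behind the lip, not touched by the fingers, and the snugger's face is within 3.5 mm of touching it (contact force between can and rail above 1.5 N and height (world z) of can_center between 0.0505 and 0.0555 m and linear speed of can below 0.01 m/s and contact force between the fingers and can below 0.05 N and angle between the x axis of can and the x axis of shelf, either way round below 0.08 rad and x of can_center in the frame of shelf between -0.085 and -0.035 m and y of can_center in the frame of snugger_face between 0.03 and 0.0365 m and velocity of joint snugger below 0.005 m/s).
It fails at once if the can is dented: pushed or squeezed by the fingers with more than 25 N (contact force between the fingers and can above 25 N).
It fails at once if the can is dented: pressed or knocked on the rest or the snugger with more than 30 N, its weight included (contact force between can and rail above 30 N).
It fails at once if the can is lifted off instead of rolled (height (world z) of can_center above 0.068 m).
It fails at once if other groceries are moved by more than 15 mm (distance of any of other_can, veg_box, ice_cream from where it was at the start of the episode above 0.015 m).
It also fails if it takes over 64 s, if anything falls off the work surface, if the arm or the gripper's body presses on something with over 40 N, if the wrist force passes 120 N, or if a joint passes its speed limit or range.

## Working session

There is one attempt and no reset: what is moved stays moved. The work goes in short steps, Python scripts to look and compute and a shell command to move; the robot and the scene stay as the last step left them, time stands still between calls to the robot, and variables do not carry over. Pictures are saved under pics/ and viewed, at most 10 in all, crops included, and the job is handed in when it is done.

```bash
mkdir -p pics; cat > h.py <<'E'
import numpy as np,cv2
from workcell import robot,imaging
def save(n,f):
    c=imaging.read_camera(n); cv2.imwrite(f,c["pixels"][:,:,::-1]); return c
def pts(c):
    K=c["mtx"];R=cv2.Rodrigues(np.array(c["rvec"],float))[0];t=np.array(c["tvec"],float).ravel()
    z=c["range_z"];v,u=np.mgrid[:z.shape[0],:z.shape[1]]
    P=np.stack([(u-K[0,2])/K[0,0]*z,(v-K[1,2])/K[1,1]*z,z],-1)
    W=(P-t)@R; W[z==0]=np.nan; return W
E
python3 - <<'E'
from h import *
print(robot.observe())
for n in("top","scene"):
    c=save(n,f"pics/{n}1.png"); np.savez(n,W=pts(c),px=c["pixels"]); print(c["mtx"],c["rvec"],c["tvec"])
E
```

```text
{'clock': 0.0, 'q': array([72.77427541, 18.44081685, -4.01654458, 83.17682457,  1.2922254 ,
       78.54248094, -3.25963137]), 'joint_velocities': array([-0.00030105, -0.04851741,  0.03735557,  0.05993317, -0.07735669,
       -0.08147807, -0.02165106]), 'joint_torque': array([ 1.96847345e-04, -4.93586469e+01, -3.82333500e-01, -3.14334333e+01,
        1.29581639e-02,  1.12153767e-02,  2.16299640e-05]), 'tcp_pos': array([ 0.20103156, -0.61755317,  0.23818687]), 'orientation': array([[ 9.50860567e-01,  3.09618691e-01, -6.69703121e-04],
       [ 3.09619412e-01, -9.50858683e-01,  1.89320404e-03],
       [-5.06216694e-05, -2.00752616e-03, -9.99997984e-01]]), 'wrist_force': array([0.06095653, 0.17679627, 0.53517936]), 'ft_torque': array([-0.02325131,  0.00074073,  0.01544875]), 'gripper_force': 0.0, 'grip_width': 0.9955187416307857}
[[400.12472445   0.         272.49119211]
 [  0.         400.12472445 210.3294068 ]
 [  0.           0.           1.        ]] [ 2.15911526 -2.14513885  0.10947365] [0.09286586 0.55556846 0.95766355]
[[477.86223894   0.         278.56871997]
 [  0.         477.86223894 204.93444095]
 [  0.           0.           1.        ]] [ 2.18186927  1.07454264 -0.44910784] [-0.39290009 -0.23317355  1.50575058]
```

View pics/top1.png

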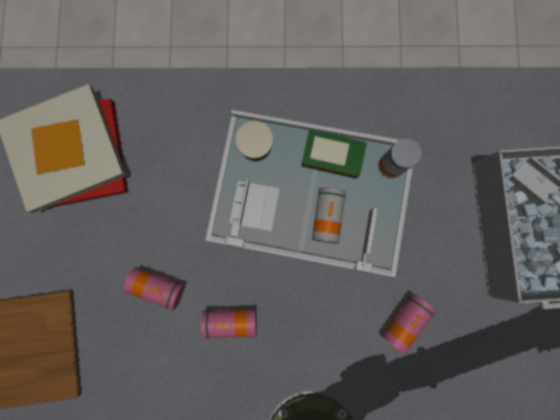

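View pics/scene1.png

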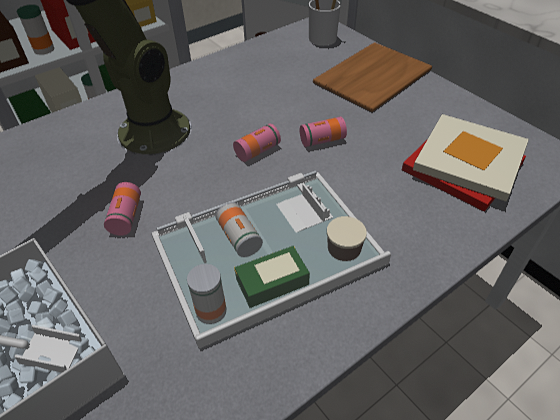

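The white-and-orange can lying on the glass at top (330,215) is the one. The pink look-alikes are off the shelf at (153,288), (229,323) and (408,322), and the other can stands upright at (400,158). The snugger is at (370,235), and the rest and stop are at (262,207) and (238,205).

```bash
cat > m.py <<'E'
from h import *
def shelf(W):
    m=(W[...,2]>.014)&(W[...,2]<.06)
    m=cv2.morphologyEx(m.astype(np.uint8),cv2.MORPH_OPEN,np.ones((2,2)))
    n,l,s,_=cv2.connectedComponentsWithStats(m); k=l[215,290]
    P=W[l==k][:,:2].astype(np.float32)
    r=cv2.minAreaRect(P*1000); return r
E
python3 - <<'E'
from m import *
d=np.load("top.npz");W=d["W"];px=d["px"]
for uv in[(290,215),(300,230),(265,205),(250,200),(238,210),(238,190),(330,215),(325,240),(370,235),(365,265),(235,240),(150,350)]: print(uv,W[uv[1],uv[0]].round(4))
r=shelf(W);print(r)
a=np.radians(r[2]); 
c=np.array(r[0])/1000
# shelf y axis from long side; x away from robot
b=cv2.boxPoints(r);print(b.round(1))
e=b[1]-b[0];f=b[2]-b[1]; L=e if np.hypot(*e)>np.hypot(*f) else f
y=L/np.hypot(*L); y=y*np.sign(y[1]); x=np.array([y[1],-y[0]])
T=np.stack([x,y],1);print("yaw",np.degrees(np.arctan2(x[1],x[0])))
np.savez("shelf",c=c,T=T)
S=np.dstack([(W[...,:2]-c)@T,W[...,2]])
def st(name,m):
    q=S[m];print(name,len(q),np.percentile(q,[2,50,98],axis=0).round(4).tolist())
sx,sy,z=S[...,0],S[...,1],S[...,2]
reg=(abs(sx)<.17)&(abs(sy)<.24)
st("can",reg&(z>.06)&(z<.1)&(sx<.03)&(abs(sy)<.1)&(sx>-.14))
st("can top",reg&(z>.078)&(z<.1)&(sx<.03)&(sy>-.12)&(sy<.1)&(sx>-.14))
st("stop",reg&(z>.045)&(z<.09)&(sx<.0)&(sy>.08)&(sx>-.13))
st("snug",reg&(z>.055)&(z<.1)&(sx<.0)&(sy<-.09)&(sx>-.13))
st("lipish",reg&(z>.0205)&(z<.024)&(sx<-.02)&(sy>.0)&(sx>-.1)&(sy<.14))
E
python3 - <<'E'
import cv2
a=cv2.imread('pics/top1.png')[90:290,190:430];cv2.imwrite('pics/crop1.png',cv2.resize(a,None,fx=3,fy=3,interpolation=2))
E
```

```text
(290, 215) [0.5455 0.0526 0.0156]
(300, 230) [0.5077 0.0276 0.0183]
(265, 205) [0.5695 0.1155 0.024 ]
(250, 200) [0.5821 0.1535 0.0227]
(238, 210) [0.5567 0.1833 0.0225]
(238, 190) [0.6078 0.1843 0.0211]
(330, 215) [ 0.5386 -0.0391  0.0851]
(325, 240) [ 0.4802 -0.0272  0.0827]
(370, 235) [ 0.4931 -0.1342  0.0724]
(365, 265) [ 0.4227 -0.1263  0.0476]
(235, 240) [0.4804 0.1868 0.0465]
(150, 350) [ 0.2092  0.3979 -0.0016]
((nan, nan), (0.0, 0.0), 0.0)
[[nan nan]
 [nan nan]
 [nan nan]
 [nan nan]]
yaw nanTraceback (most recent call last):
  File "<stdin>", line 18, in <module>
  File "<stdin>", line 15, in st
    return _quantile_unchecked(
        a, q, axis, out, overwrite_input, method, keepdims, weights)
    return _ureduce(a,
                    func=_quantile_ureduce_func,
    ...<5 lines>...
                    overwrite_input=overwrite_input,
                    method=method)
    r = func(a, **kwargs)
    result = _quantile(arr,
                       quantiles=q,
    ...<2 lines>...
                       out=out,
                       weights=wgt)
    slices_having_nans = np.isnan(arr[-1, ...])
                                  ~~~^^^^^^^^^
IndexError: index -1 is out of bounds for axis 0 with size 0
```

View pics/crop1.png

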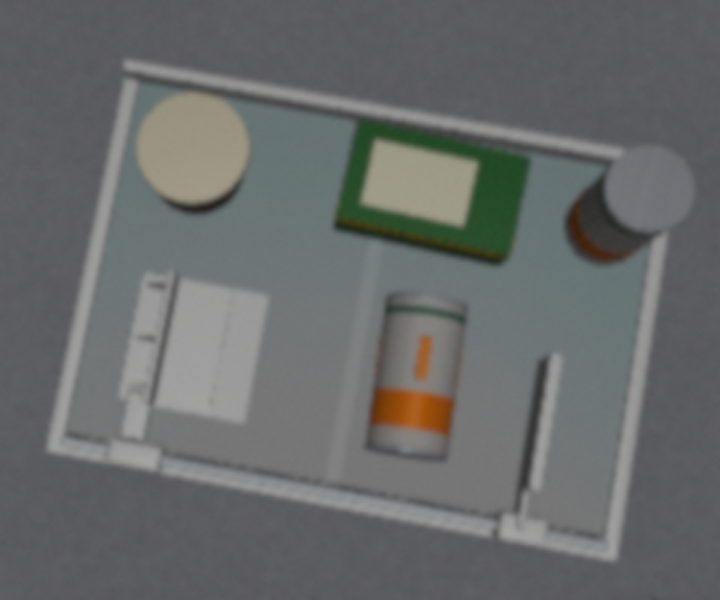

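The crop confirms the white-and-orange can lying between the snugger (crop (545,420), right) and the rest (crop (210,350), left; stop face at about crop x=165). My shelf component seed failed on depth noise, so I'll fit it more robustly.

```bash
python3 - <<'E'
from h import *
d=np.load("top.npz");W=d["W"];px=d["px"]
z=cv2.medianBlur(np.nan_to_num(W[...,2]).astype(np.float32),5)
m=(z>.010).astype(np.uint8)
m[:, :190]=0; m[:,430:]=0; m[290:]=0;m[:90]=0
n,l,s,_=cv2.connectedComponentsWithStats(m,connectivity=4);k=1+np.argmax(s[1:,4])
# exclude tall things; project outline pixels on z=.022
mm=((l==k)).astype(np.uint8)
P=W[(mm>0)&(z<.05)][:,:2];P=P[~np.isnan(P).any(1)]
r=cv2.minAreaRect((P*1000).astype(np.float32));print(s[k],r)
b=cv2.boxPoints(r);e=b[1]-b[0];f=b[2]-b[1];L=e if np.hypot(*e)>np.hypot(*f) else f
y=L/np.hypot(*L); y=y*np.sign(y[1]); x=np.array([y[1],-y[0]]);c=np.array(r[0])/1000
T=np.stack([x,y],1);print("yaw",np.degrees(np.arctan2(x[1],x[0])))
np.savez("shelf",c=c,T=T)
S=np.dstack([(W[...,:2]-c)@T,W[...,2]])
def st(name,m):
    q=S[m];print(name,len(q)); len(q) and print(np.percentile(q,[2,50,98],axis=0).round(4).tolist())
sx,sy=S[...,0],S[...,1]; z=S[...,2]
reg=(abs(sx)<.17)&(abs(sy)<.24)
st("can",reg&(z>.06)&(z<.1)&(sx<.03)&(abs(sy)<.09)&(sx>-.14))
st("stop",reg&(z>.045)&(z<.09)&(sx<.0)&(sy>.08)&(sx>-.13))
st("snug",reg&(z>.055)&(z<.1)&(sx<.0)&(sy<-.09)&(sx>-.13))
# can orientation/extent
q=S[reg&(z>.06)&(z<.1)&(sx<.03)&(abs(sy)<.09)&(sx>-.14)][:,:2]
print(cv2.minAreaRect((q*1000).astype(np.float32)))
# bright rest pixels rows in shelf frame, gray profile along y at sx=-.06,z=.02
c0=imaging.read_camera("top");R=c0["rvec"]
for zz in(.02,):
  ys=np.arange(.02,.21,.004)
  Q=np.c_[c+np.c_[np.full(len(ys),-.06),ys]@T.T,np.full(len(ys),zz)]
  uv=cv2.projectPoints(Q,np.array(R,float),np.array(c0["tvec"],float),c0["mtx"],None)[0].reshape(-1,2)
  g=px.mean(2);print([(round(a,3),int(g[int(round(v)),int(round(u))])) for a,(u,v) in zip(ys,uv)])
E
```

```text
[  205   110   216   167 25942] ((603.26171875, -3.580902099609375), (487.0124816894531, 340.86895751953125), 79.50201416015625)
yaw -10.497985
can 1406
[[-0.1163, -0.0762, 0.0622], [-0.0561, -0.0441, 0.0798], [0.0057, -0.0157, 0.0862]]
stop 153
[[-0.1121, 0.1608, 0.0451], [-0.0608, 0.164, 0.0564], [-0.0094, 0.1792, 0.0598]]
snug 252
[[-0.1253, -0.1554, 0.0576], [-0.0732, -0.1491, 0.0705], [-0.0205, -0.1453, 0.0742]]
((-54.67099380493164, -46.14778137207031), (126.81246948242188, 64.24756622314453), 2.0354878902435303)
[(np.float64(0.02), 117), (np.float64(0.024), 117), (np.float64(0.028), 117), (np.float64(0.032), 118), (np.float64(0.036), 118), (np.float64(0.04), 117), (np.float64(0.044), 116), (np.float64(0.048), 117), (np.float64(0.052), 118), (np.float64(0.056), 117), (np.float64(0.06), 117), (np.float64(0.064), 118), (np.float64(0.068), 117), (np.float64(0.072), 117), (np.float64(0.076), 117), (np.float64(0.08), 118), (np.float64(0.084), 138), (np.float64(0.088), 149), (np.float64(0.092), 154), (np.float64(0.096), 154), (np.float64(0.1), 153), (np.float64(0.104), 153), (np.float64(0.108), 154), (np.float64(0.112), 153), (np.float64(0.116), 152), (np.float64(0.12), 158), (np.float64(0.124), 158), (np.float64(0.128), 158), (np.float64(0.132), 158), (np.float64(0.136), 158), (np.float64(0.14), 158), (np.float64(0.144), 158), (np.float64(0.148), 157), (np.float64(0.152), 158), (np.float64(0.156), 156), (np.float64(0.16), 143), (np.float64(0.164), 98), (np.float64(0.168), 134), (np.float64(0.172), 122), (np.float64(0.176), 116), (np.float64(0.18), 120), (np.float64(0.184), 131), (np.float64(0.188), 146), (np.float64(0.192), 127), (np.float64(0.196), 117), (np.float64(0.2), 116), (np.float64(0.204), 116), (np.float64(0.208), 115)]
```

Home can centre is at about shelf y=0.128 and the can is at (-0.055,-0.046). The snugger face is at about -0.146 and the stop face at about 0.161. I'll push with two fingertips spread along the can's axis, so the tool's y goes along shelf x. First I move above the gap.

```bash
python3 -m pendant '[[6,-5,0,0,0,-8],[12,-10,0,0,0,-16],[18,-15,0,0,0,-24],[24,-20,0,0,0,-32],[30,-25,0,0,0,-40],[36,-30,0,0,0,-48],[42,-35,0,0,0,-56],[47.2,-38.9,0,0,0,-61.5],[47.2,-38.9,0,0,0,-61.5],[47.2,-38.9,0,0,0,-61.5],[47.2,-38.9,0,0,0,-61.5],[47.2,-38.9,0,0,0,-61.5],[47.2,-38.9,0,0,0,-61.5]]' 5.5
cat > s.py <<'E'
from h import *
d=np.load("shelf.npz");o=robot.observe();p=o["tcp_pos"]
print("t",o["clock"],"shelf xy",((p[:2]-d["c"])@d["T"]).round(4),"z",p[2].round(4),"toolx in shelf",(d["T"].T@o["orientation"][:2,0]).round(3),"z ax",o["orientation"][:,2].round(3),"F shelf",(o["wrist_force"][:2]@d["T"]).round(2),o["wrist_force"][2].round(2),"grip",o["grip_width"])
E
python3 s.py
```

```text
clock: 1.78
tcp_pos: [0.5289, -0.1039, 0.2391]
orientation: [[0.184, 0.983, -0.001], [0.983, -0.184, -0.001], [-0.001, -0.001, -1.0]]
wrist_force: [-0.5, 1.2, 0.7]
grip_width: 0.641
gripper_force: 0.0
t 1.775 shelf xy [-0.0548 -0.1122] z 0.2391 toolx in shelf [0.002 1.   ] z ax [-0.001 -0.001 -1.   ] F shelf [-0.75  1.05] 0.66 grip 0.6413942409040373
```

```bash
python3 -m pendant '[[0,0,4,0,0,0],[0,0,8,0,0,0],[0,0,12,0,0,0],[0,0,16,0,0,0],[0,0,18,0,0,0],[0,0,19.9,0,0,0],[0,0,19.9,0,0,0],[0,0,19.9,0,0,0]]'; python3 s.py; python3 -c "
from h import *
save('top','pics/top2.png')"; python3 s.py
```

```text
clock: 2.78
tcp_pos: [0.5306, -0.1023, 0.0414]
orientation: [[0.182, 0.983, 0.002], [0.983, -0.182, -0.001], [-0.0, 0.002, -1.0]]
wrist_force: [1.4, 1.0, -1.0]
grip_width: 0.645
gripper_force: 0.0
t 2.775 shelf xy [-0.0535 -0.1103] z 0.0414 toolx in shelf [-0.  1.] z ax [ 0.002 -0.001 -1.   ] F shelf [1.19 1.19] -0.96 grip 0.6447990387888467
t 2.825 shelf xy [-0.0534 -0.1102] z 0.0416 toolx in shelf [-0.001  1.   ] z ax [ 0.002 -0.001 -1.   ] F shelf [-0.21  0.28] 0.59 grip 0.6437114153247034
```

```bash
python3 -m pendant '[[0.3,0,0,0,0,0],[0.6,0,0,0,0,0],[0.9,0,0,0,0,0],[1.2,0,0,0,0,0],[1.5,0,0,0,0,0],[1.8,0,0,0,0,0],[2.1,0,0,0,0,0],[2.4,0,0,0,0,0],[2.7,0,0,0,0,0],[3.0,0,0,0,0,0],[3.3,0,0,0,0,0],[3.6,0,0,0,0,0],[3.9,0,0,0,0,0],[4.2,0,0,0,0,0],[4.5,0,0,0,0,0],[4.8,0,0,0,0,0],[5.1,0,0,0,0,0],[5.4,0,0,0,0,0],[5.7,0,0,0,0,0],[6.0,0,0,0,0,0]]'; python3 s.py;python3 -c "
from h import *
c=save('scene','pics/sc3.png')"
```

```text
clock: 5.32
tcp_pos: [0.5405, -0.0429, 0.0403]
orientation: [[0.182, 0.983, -0.0], [0.983, -0.182, -0.0], [-0.0, -0.0, -1.0]]
wrist_force: [1.0, -1.1, 0.6]
grip_width: 0.649
gripper_force: 0.0
t 5.325 shelf xy [-0.0546 -0.0501] z 0.0403 toolx in shelf [-0.001  1.   ] z ax [-0. -0. -1.] F shelf [ 1.16 -0.85] 0.63 grip 0.6489577818567552
```

View pics/sc3.png

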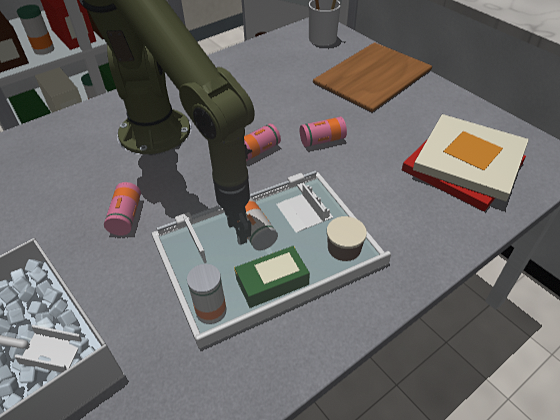

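The can at (258,225) is being rolled by the fingers, and the groceries are untouched. I continue up to the ramp foot.

```bash
python3 -m pendant '[[0.4,0,0,0,0,0],[0.8,0,0,0,0,0],[1.2,0,0,0,0,0],[1.6,0,0,0,0,0],[2.0,0,0,0,0,0],[2.4,0,0,0,0,0],[2.8,0,0,0,0,0],[3.2,0,0,0,0,0],[3.6,0,0,0,0,0],[4.0,0,0,0,0,0],[4.4,0,0,0,0,0],[4.8,0,0,0,0,0],[5.2,0,0,0,0,0],[5.6,0,0,0,0,0],[6.0,0,0,0,0,0],[6.4,0,0,0,0,0],[6.8,0,0,0,0,0],[7.2,0,0,0,0,0],[7.6,0,0,0,0,0],[8.0,0,0,0,0,0]]'; python3 s.py; python3 s.py
python3 -c "
from h import *
c=save('top','pics/top4.png');a=c['pixels'][90:290,190:430,::-1];cv2.imwrite('pics/crop4.png',cv2.resize(a,None,fx=3,fy=3))"
```

```text
clock: 7.88
tcp_pos: [0.5551, 0.0359, 0.0403]
orientation: [[0.182, 0.983, -0.0], [0.983, -0.182, -0.0], [-0.0, -0.0, -1.0]]
wrist_force: [-0.1, 0.4, 0.2]
grip_width: 0.649
gripper_force: 0.0
t 7.875 shelf xy [-0.0546  0.03  ] z 0.0403 toolx in shelf [-0.001  1.   ] z ax [-0. -0. -1.] F shelf [-0.22  0.37] 0.2 grip 0.6492328320157318
t 7.875 shelf xy [-0.0546  0.03  ] z 0.0403 toolx in shelf [-0.001  1.   ] z ax [-0. -0. -1.] F shelf [-0.22  0.37] 0.2 grip 0.6492328320157318
```

View pics/crop4.png

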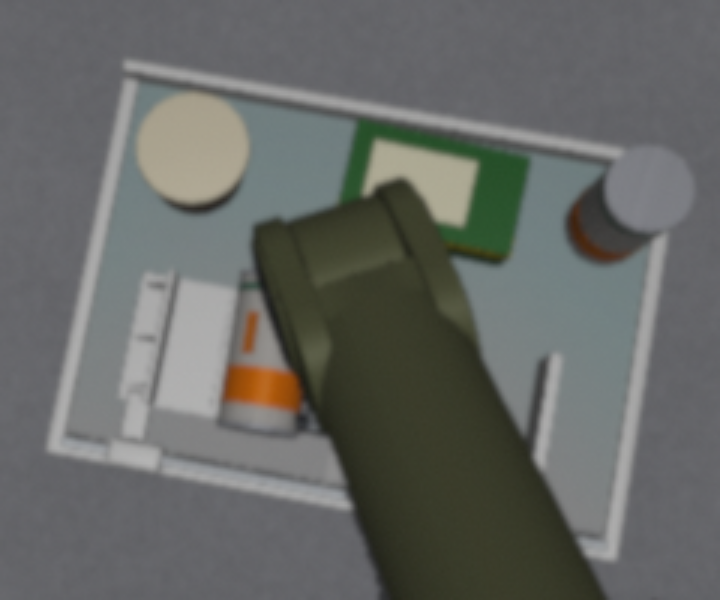

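The can (crop (260,355)) lies square at the ramp foot. Now slowly over the ramp and lip.

```bash
python3 -m pendant '[[0.3,0,0,0,0,0],[0.6,0,0,0,0,0],[0.9,0,0,0,0,0],[1.2,0,0,0,0,0],[1.5,0,0,0,0,0],[1.8,0,0,0,0,0],[2.1,0,0,0,0,0],[2.3,0,0,0,0,0],[2.5,0,0,0,0,0],[2.7,0,0,0,0,0],[2.9,0,0,0,0,0],[3.1,0,0,0,0,0],[3.3,0,0,0,0,0],[3.5,0,0,0,0,0],[3.7,0,0,0,0,0],[3.9,0,0,0,0,0],[4.1,0,0,0,0,0],[4.3,0,0,0,0,0],[4.5,0,0,0,0,0],[4.7,0,0,0,0,0]]'; python3 s.py
python3 -m pendant '[[0.1,0,0,0,0,0],[0.2,0,0,0,0,0],[0.2,0,0,0,0,0]]'; python3 s.py
python3 -c "
from h import *
c=save('top','pics/top5.png');a=c['pixels'][90:290,190:430,::-1];cv2.imwrite('pics/crop5.png',cv2.resize(a,None,fx=3,fy=3))"
```

```text
clock: 10.42
tcp_pos: [0.5635, 0.082, 0.0403]
orientation: [[0.182, 0.983, -0.0], [0.983, -0.182, 0.0], [-0.0, -0.0, -1.0]]
wrist_force: [-0.6, -0.6, -0.1]
grip_width: 0.647
gripper_force: 0.0
t 10.425 shelf xy [-0.0547  0.077 ] z 0.0403 toolx in shelf [-0.001  1.   ] z ax [-0.  0. -1.] F shelf [-0.48 -0.71] -0.1 grip 0.646705915102905
clock: 10.8
tcp_pos: [0.5639, 0.0838, 0.0403]
orientation: [[0.182, 0.983, -0.0], [0.983, -0.182, -0.0], [-0.0, -0.0, -1.0]]
wrist_force: [-0.7, -0.2, -0.7]
grip_width: 0.642
gripper_force: 0.0
t 10.8 shelf xy [-0.0546  0.0788] z 0.0403 toolx in shelf [-0.001  1.   ] z ax [-0. -0. -1.] F shelf [-0.64 -0.36] -0.66 grip 0.6417630662031633
```

View pics/crop5.png

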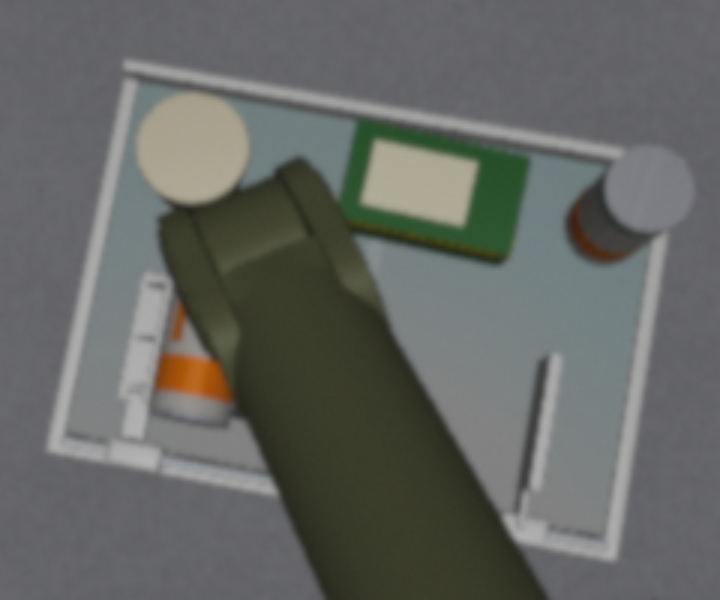

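The can (crop (195,390)) lies home by the stop and the fingers aren't pressing yet. I creep forward until I feel it.

```bash
for i in 1 ; do python3 -m pendant '[[0.05,0,0,0,0,0],[0.1,0,0,0,0,0],[0.15,0,0,0,0,0],[0.2,0,0,0,0,0],[0.2,0,0,0,0,0]]' >/dev/null; python3 s.py; done
python3 -m pendant '[[0.05,0,0,0,0,0],[0.1,0,0,0,0,0],[0.1,0,0,0,0,0]]'>/dev/null; python3 s.py
python3 -m pendant '[[0.05,0,0,0,0,0],[0.1,0,0,0,0,0],[0.1,0,0,0,0,0]]'>/dev/null; python3 s.py
```

```text
t 11.475 shelf xy [-0.0546  0.0808] z 0.0403 toolx in shelf [-0.001  1.   ] z ax [-0. -0. -1.] F shelf [ 0.51 -0.16] 0.18 grip 0.6441909676173718
t 11.85 shelf xy [-0.0546  0.0818] z 0.0403 toolx in shelf [-0.001  1.   ] z ax [ 0. -0. -1.] F shelf [-0.54  0.03] 0.37 grip 0.6444036766452623
t 12.225 shelf xy [-0.0546  0.0828] z 0.0403 toolx in shelf [-0.001  1.   ] z ax [-0. -0. -1.] F shelf [-1.56  0.23] 0.49 grip 0.6455172465440848
```

```bash
python3 -m pendant '[[0.05,0,0,0,0,0],[0.1,0,0,0,0,0],[0.1,0,0,0,0,0]]'>/dev/null; python3 s.py
python3 -m pendant '[[0.05,0,0,0,0,0],[0.1,0,0,0,0,0],[0.1,0,0,0,0,0]]'>/dev/null; python3 s.py
```

```text
t 12.6 shelf xy [-0.0546  0.0838] z 0.0403 toolx in shelf [-0.001  1.   ] z ax [-0. -0. -1.] F shelf [-0.01  0.17] 0.87 grip 0.6427974997267785
t 12.975 shelf xy [-0.0546  0.0848] z 0.0403 toolx in shelf [-0.001  1.   ] z ax [ 0. -0. -1.] F shelf [-0.54  0.06] -0.64 grip 0.6423754794040974
```

```bash
python3 -m pendant '[[0.05,0,0,0,0,0],[0.1,0,0,0,0,0],[0.1,0,0,0,0,0]]'>/dev/null; python3 s.py
```

```text
t 13.35 shelf xy [-0.0546  0.085 ] z 0.0402 toolx in shelf [-0.  1.] z ax [-0.001 -0.001 -1.   ] F shelf [-1.15 -3.17] 1.04 grip 0.64630880991946
```

```bash
python3 -m pendant '[[0.05,0,0,0,0,0],[0.05,0,0,0,0,0]]'>/dev/null; python3 s.py
```

```text
t 13.6 shelf xy [-0.0546  0.085 ] z 0.0402 toolx in shelf [0. 1.] z ax [-0.001 -0.002 -1.   ] F shelf [-0.86 -4.27] 2.87 grip 0.643967422593071
```

```bash
python3 -m pendant '[[0.05,0,0,0,0,0],[0.05,0,0,0,0,0]]'>/dev/null; python3 s.py
```

```text
t 13.85 shelf xy [-0.0546  0.085 ] z 0.0402 toolx in shelf [0. 1.] z ax [-0.001 -0.002 -1.   ] F shelf [-1.25 -6.35] 2.22 grip 0.6461969788780116
```

About 3.5 N per mm: 1 mm more should give about 10 N. Then I hold.

```bash
python3 -m pendant '[[0.05,0,0,0,0,0],[0.1,0,0,0,0,0],[0.1,0,0,0,0,0],[0.1,0,0,0,0,0],[0.1,0,0,0,0,0]]'>/dev/null; python3 s.py;python3 -m pendant '[[0,0,0,0,0,0]]'>/dev/null; python3 s.py
```

```text
t 14.475 shelf xy [-0.0545  0.0851] z 0.0402 toolx in shelf [0.001 1.   ] z ax [-0.002 -0.004 -1.   ] F shelf [-1.75 -8.39] 3.28 grip 0.6411127928812049
t 14.6 shelf xy [-0.0546  0.085 ] z 0.0402 toolx in shelf [0.001 1.   ] z ax [-0.002 -0.004 -1.   ] F shelf [-1.64 -7.44] 2.89 grip 0.6448174846336471
```

```bash
python3 -m pendant '[[0.04,0,0,0,0,0],[0.08,0,0,0,0,0],[0.08,0,0,0,0,0],[0.08,0,0,0,0,0],[0.08,0,0,0,0,0]]'>/dev/null; python3 s.py;python3 -m pendant '[[0,0,0,0,0,0],[0,0,0,0,0,0],[0,0,0,0,0,0],[0,0,0,0,0,0]]'>/dev/null; python3 s.py
```

```text
t 15.225 shelf xy [-0.0545  0.085 ] z 0.0401 toolx in shelf [0.001 1.   ] z ax [-0.002 -0.005 -1.   ] F shelf [-2.07 -8.65] 4.46 grip 0.6447115437969085
t 15.725 shelf xy [-0.0546  0.0851] z 0.0401 toolx in shelf [0.001 1.   ] z ax [-0.002 -0.005 -1.   ] F shelf [-1.38 -9.6 ] 5.24 grip 0.6485574863756649
```

```bash
python3 -m pendant '[[0.04,0,0,0,0,0],[0.04,0,0,0,0,0],[0.04,0,0,0,0,0],[0.04,0,0,0,0,0],[0.04,0,0,0,0,0],[0.04,0,0,0,0,0],[0.04,0,0,0,0,0]]'>/dev/null; python3 s.py
python3 -m pendant '[[-0.1,0,0,0,0,0],[-0.2,0,0,0,0,0],[-0.3,0,0,0,0,0],[-0.4,0,0,0,0,0],[-0.6,0,0,0,0,0],[-1,0,0,0,0,0],[-1.5,0,0,0,0,0],[-2,0,0,0,0,0],[-2.5,0,0,0,0,0],[-3,0,0,0,0,0],[-3,0,0,0,0,0],[-3,0,0,0,0,0],[-3,0,0,0,0,0],[-3,0,0,0,0,0]]'>/dev/null; python3 s.py
```

```text
t 16.6 shelf xy [-0.0546  0.085 ] z 0.0401 toolx in shelf [0.001 1.   ] z ax [-0.002 -0.005 -1.   ] F shelf [ -0.95 -10.33] 4.41 grip 0.6427456304124356
t 18.35 shelf xy [-0.0546  0.0592] z 0.0403 toolx in shelf [-0.001  1.   ] z ax [-0.  0. -1.] F shelf [0.11 0.2 ] 0.17 grip 0.6453043424731413
```

Pressed at about 10 N, held, and let go. Now up, and back behind the snugger.

```bash
python3 -m pendant '[[0,0,-3,0,0,0],[0,0,-6,0,0,0],[0,0,-9,0,0,0],[-4,-0.5,-9,0,0,0],[-8,-1,-9,0,0,0],[-12,-1.5,-9,0,0,0],[-16,-1.5,-9,0,0,0],[-20,-1.5,-9,0,0,0],[-23,-1.5,-9,0,0,0],[-24.9,-1.5,-9,0,0,0],[-24.9,-1.5,-9,0,0,0],[-24.9,-1.5,-9,0,0,0],[-24.9,-1.5,-9,0,0,0]]'>/dev/null; python3 s.py
python3 - <<'E'
from h import *
s=np.load("shelf.npz")
c=save('top','pics/top6.png');W=pts(c);S=np.dstack([(W[...,:2]-s["c"])@s["T"],W[...,2]]);sx,sy,z=S[...,0],S[...,1],S[...,2]
q=S[(z>.07)&(z<.1)&(sx<.01)&(sx>-.13)&(sy>.08)&(sy<.18)]
print("can",cv2.minAreaRect((q[:,:2]*1000).astype(np.float32)),np.percentile(q,98,axis=0))
E
```

```text
t 19.975 shelf xy [-0.0693 -0.1883] z 0.1303 toolx in shelf [-0.003  1.   ] z ax [ 0.  0. -1.] F shelf [-0.33 -0.27] -0.43 grip 0.6454417429794176
can ((-61.22361755371094, 127.82312774658203), (126.33329010009766, 58.5821533203125), 0.16639560461044312) [-0.00073462  0.15463737  0.08786181]
```

View pics/top6.png

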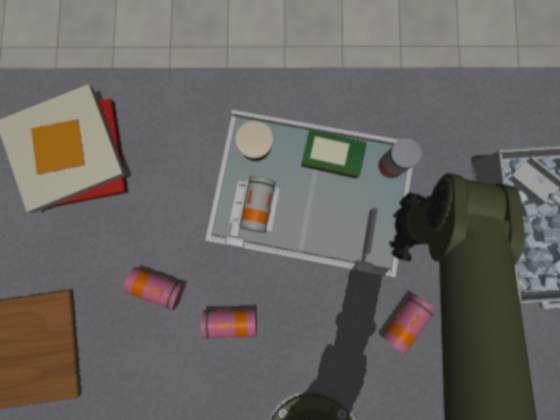

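The can lies square in the rest at top (258,205), centre shelf y=0.128. The fingers are behind the snugger plate. Descend and slide it.

```bash
python3 -m pendant '[[0,0,3,0,0,0],[0,0,6,0,0,0],[0,0,8,0,0,0],[0,0,9,0,0,0],[0,0,9,0,0,0],[0,0,9,0,0,0]]'>/dev/null; python3 s.py
python3 -m pendant '[[0.5,0,0,0,0,0],[1,0,0,0,0,0],[1.5,0,0,0,0,0],[2,0,0,0,0,0],[2.5,0,0,0,0,0],[3,0,0,0,0,0],[3.5,0,0,0,0,0],[4,0,0,0,0,0],[4.5,0,0,0,0,0],[5,0,0,0,0,0],[5.5,0,0,0,0,0],[6,0,0,0,0,0],[6.5,0,0,0,0,0],[7,0,0,0,0,0],[7.5,0,0,0,0,0],[8,0,0,0,0,0],[8.5,0,0,0,0,0],[9,0,0,0,0,0],[9.5,0,0,0,0,0],[10,0,0,0,0,0]]'>/dev/null; python3 s.py
```

```text
t 20.775 shelf xy [-0.0686 -0.19  ] z 0.0412 toolx in shelf [-0.001  1.   ] z ax [ 0.001 -0.001 -1.   ] F shelf [ 0.25 -0.47] -0.04 grip 0.641013325848061
t 23.275 shelf xy [-0.0695 -0.0897] z 0.0403 toolx in shelf [-0.001  1.   ] z ax [ 0. -0. -1.] F shelf [ 1.31 -2.05] 0.22 grip 0.6419664478527819
```

```bash
python3 -m pendant '[[0.5,0,0,0,0,0],[1,0,0,0,0,0],[1.5,0,0,0,0,0],[2,0,0,0,0,0],[2.5,0,0,0,0,0],[3,0,0,0,0,0],[3.5,0,0,0,0,0],[4,0,0,0,0,0],[4.5,0,0,0,0,0],[5,0,0,0,0,0],[5.5,0,0,0,0,0],[6,0,0,0,0,0],[6.5,0,0,0,0,0],[7,0,0,0,0,0],[7.5,0,0,0,0,0],[8,0,0,0,0,0],[8.5,0,0,0,0,0],[9,0,0,0,0,0],[9.5,0,0,0,0,0],[10,0,0,0,0,0]]'>/dev/null; python3 s.py
python3 -m pendant '[[0.4,0,0,0,0,0],[0.8,0,0,0,0,0],[1.2,0,0,0,0,0],[1.6,0,0,0,0,0],[2,0,0,0,0,0],[2.4,0,0,0,0,0],[2.8,0,0,0,0,0],[3.1,0,0,0,0,0],[3.4,0,0,0,0,0],[3.7,0,0,0,0,0],[4.0,0,0,0,0,0],[4.3,0,0,0,0,0],[4.6,0,0,0,0,0],[4.9,0,0,0,0,0],[5.2,0,0,0,0,0],[5.4,0,0,0,0,0],[5.6,0,0,0,0,0],[5.6,0,0,0,0,0]]'>/dev/null; python3 s.py
python3 -m pendant '[[0.1,0,0,0,0,0],[0.2,0,0,0,0,0],[0.3,0,0,0,0,0],[0.4,0,0,0,0,0]]'>/dev/null; python3 s.py
```

```text
t 25.775 shelf xy [-0.0695  0.0103] z 0.0403 toolx in shelf [-0.001  1.   ] z ax [ 0. -0. -1.] F shelf [ 2.05 -1.91] -1.03 grip 0.6395439788016187
t 28.025 shelf xy [-0.07    0.0663] z 0.0402 toolx in shelf [-0.001  1.   ] z ax [-0.001  0.    -1.   ] F shelf [ 1.62 -1.84] 0.65 grip 0.644191520259778
t 28.525 shelf xy [-0.07    0.0699] z 0.0401 toolx in shelf [-0.001  1.   ] z ax [-0.001 -0.    -1.   ] F shelf [-0.45 -3.29] 1.61 grip 0.6461276062244762
```

```bash
python3 - <<'E'
from h import *
c=save('scene','pics/sc7.png');a=c['pixels'][160:360,140:400,::-1];cv2.imwrite('pics/crop7.png',cv2.resize(a,None,fx=3,fy=3,interpolation=2))
E
```

```text
(no output)
```

View pics/crop7.png

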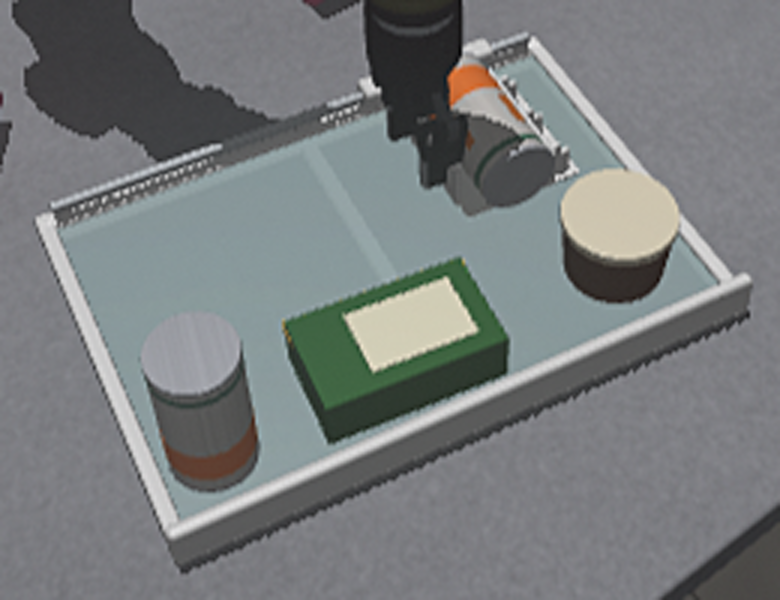

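The snugger sits just behind the can at about crop (450,170). Creep until contact is felt, which I expect at a TCP shelf y of 0.075–0.079.

```bash
python3 -m pendant '[[0.1,0,0,0,0,0],[0.2,0,0,0,0,0],[0.3,0,0,0,0,0],[0.3,0,0,0,0,0]]'>/dev/null; python3 s.py
python3 -m pendant '[[0.1,0,0,0,0,0],[0.1,0,0,0,0,0]]'>/dev/null; python3 s.py
python3 -m pendant '[[0.1,0,0,0,0,0],[0.1,0,0,0,0,0]]'>/dev/null; python3 s.py
```

```text
t 29.075 shelf xy [-0.0699  0.0731] z 0.0401 toolx in shelf [-0.001  1.   ] z ax [-0.001  0.    -1.   ] F shelf [-2.6  -2.09] -0.09 grip 0.6464259641419116
t 29.325 shelf xy [-0.0699  0.074 ] z 0.0401 toolx in shelf [-0.001  1.   ] z ax [-0.001  0.    -1.   ] F shelf [-2.08 -1.91] 0.63 grip 0.6412190100433558
t 29.575 shelf xy [-0.0698  0.075 ] z 0.0401 toolx in shelf [-0.001  1.   ] z ax [-0. -0. -1.] F shelf [-1.46 -2.03] -0.59 grip 0.6436255202792392
```

```bash
python3 -m pendant '[[0.1,0,0,0,0,0],[0.1,0,0,0,0,0]]'>/dev/null; python3 s.py
python3 -m pendant '[[0.1,0,0,0,0,0],[0.1,0,0,0,0,0]]'>/dev/null; python3 s.py
```

```text
t 29.825 shelf xy [-0.0698  0.076 ] z 0.0401 toolx in shelf [-0.001  1.   ] z ax [-0.  0. -1.] F shelf [-2.05 -2.32] -0.49 grip 0.640451891497347
t 30.075 shelf xy [-0.0696  0.077 ] z 0.0402 toolx in shelf [-0.001  1.   ] z ax [-0.  0. -1.] F shelf [-2.13 -3.15] -2.33 grip 0.6419217136928239
```

```bash
python3 -m pendant '[[0.1,0,0,0,0,0],[0.1,0,0,0,0,0]]'>/dev/null; python3 s.py
```

```text
t 30.325 shelf xy [-0.0696  0.078 ] z 0.0402 toolx in shelf [-0.001  1.   ] z ax [ 0. -0. -1.] F shelf [-2.18 -3.06] -1.41 grip 0.6435641972199974
```

```bash
python3 -m pendant '[[0.1,0,0,0,0,0],[0.1,0,0,0,0,0]]'>/dev/null; python3 s.py
```

```text
t 30.575 shelf xy [-0.0696  0.0789] z 0.0403 toolx in shelf [-0.001  1.   ] z ax [ 0. -0. -1.] F shelf [-1.78 -2.99] -2.51 grip 0.644064488121698
```

```bash
python3 -m pendant '[[0.05,0,0,0,0,0],[0.05,0,0,0,0,0],[0.05,0,0,0,0,0]]'>/dev/null; python3 s.py
```

```text
t 30.95 shelf xy [-0.0695  0.0789] z 0.0403 toolx in shelf [-0.  1.] z ax [-0.    -0.001 -1.   ] F shelf [-1.94 -4.59] -0.86 grip 0.6462631917499164
```

```bash
python3 -m pendant '[[0.05,0,0,0,0,0],[0.05,0,0,0,0,0],[0.05,0,0,0,0,0]]'>/dev/null; python3 s.py
```

```text
t 31.325 shelf xy [-0.0696  0.0789] z 0.0402 toolx in shelf [-0.  1.] z ax [-0.001 -0.001 -1.   ] F shelf [-2.25 -5.82] 0.0 grip 0.6451876328968722
```

The TCP has stopped at 0.0789 while the force rises, which matches the predicted contact. Let go and check.

```bash
python3 -m pendant '[[-0.1,0,0,0,0,0],[-0.2,0,0,0,0,0],[-0.4,0,0,0,0,0],[-1,0,0,0,0,0],[-2,0,0,0,0,0],[-4,0,0,0,0,0],[-6,0,0,0,0,0],[-8,0,-3,0,0,0],[-10,0,-8,0,0,0],[-14,0,-10,0,0,0],[-18,0,-10,0,0,0],[-18,0,-10,0,0,0],[-18,0,-10,0,0,0],[-18,0,-10,0,0,0],[-18,0,-10,0,0,0]]'>/dev/null; python3 s.py
python3 - <<'E'
from h import *
s=np.load("shelf.npz")
c=save('top','pics/top8.png');W=pts(c);S=np.dstack([(W[...,:2]-s["c"])@s["T"],W[...,2]]);sx,sy,z=S[...,0],S[...,1],S[...,2]
q=S[(z>.077)&(z<.1)&(sx<.01)&(sx>-.13)&(sy>.08)&(sy<.18)]
print("can",cv2.minAreaRect((q[:,:2]*1000).astype(np.float32)),np.percentile(q,98,axis=0))
a=c['pixels'][100:270,190:420,::-1];cv2.imwrite('pics/crop8.png',cv2.resize(a,None,fx=3.4,fy=3.4,interpolation=2))
E
```

```text
t 33.2 shelf xy [-0.0696 -0.0989] z 0.1402 toolx in shelf [-0.003  1.   ] z ax [-0.  0. -1.] F shelf [ 0.48 -0.1 ] -0.45 grip 0.6423641187715765
can ((-61.20053482055664, 127.8502197265625), (127.2862319946289, 48.69748306274414), 1.2273975610733032) [-0.00053226  0.1497081   0.08796669]
```

View pics/crop8.png

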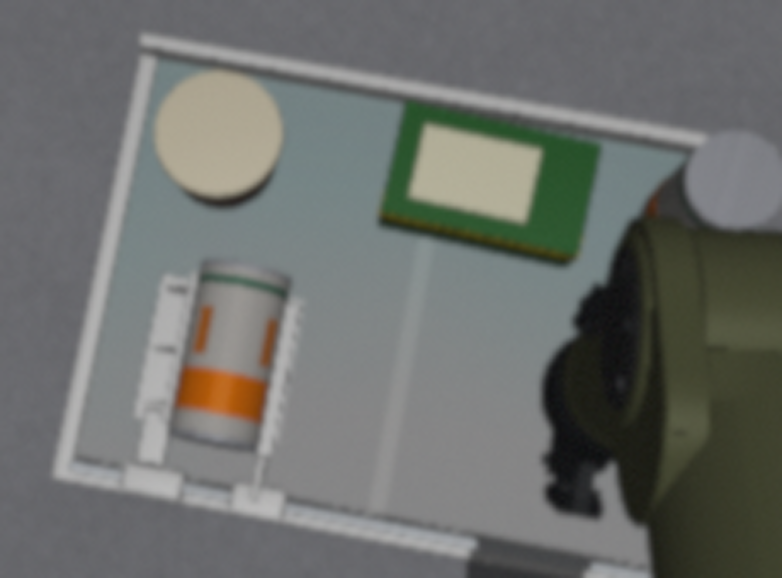

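The can (crop (232,350)) is held between the stop and the snugger (crop (285,380)), lying square. The groceries haven't moved, and the fingers are well clear.

```bash
python3 -c "
from workcell import robot
print(robot.close_job())"
```

```text
the job is handed in; nothing more can be done
None
```

The can is rolled home over the lip, was pressed against the stop at about 10 N and released, then the snugger was slid up until it touched; the job is handed in, but no verdict came back.

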